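# Ready a small engine for a cold start

### The job

Get the small engine on the bench ready for a cold start, with the fingertips only: first prime it by pushing the amber primer bulb fully in twice, letting it spring back out each time. Then push the orange choke lever across its gate, through the half-choke click in the middle, until it sits in the full-choke stop at the other end, by the red mark. Push gently: grip and lift nothing, do not shove the engine along the bench, and leave the tools and parts lying around it where they are.

Things in the scene. Friction and masses are not known exactly. Their poses are not given: they have to be found in the camera images.
- engine: small four-stroke engine on a plywood board (210 x 240 mm, upper face 21 mm above the bench), 5 to 6.6 kg in all, standing loose on rubber feet: a shove of over about 25 N slides it. Origin: on the bench, under the board's centre. x to its back (away from the robot at yaw 0), y to its left, z up. Choke lever and primer bulb are at its front; nothing else there is over 127 mm high
- cover_top (a point): centre of the top of the engine's black cylinder cover, behind the controls: 40 mm behind the engine's origin, 168 mm above the bench; cover and fins span x 1 to 79, y -38 to 38 mm in the engine's frame. Muffler to the right of it: x 11 to 79, y -85 to -47, top at 143 mm
- starter_top (a point): top of the black pull handle on the red round starter housing, left of the cylinder: the engine's highest point, at (35, 62, 175) mm in the engine's frame. Housing: x -31 to 101, y 43 to 92, top at 158 mm
- choke_knob (a point): centre of the choke lever's orange knob; moves with it. Knob 24 mm wide (engine x), 14 mm thick (its way), 22 mm high, on a steel stem; 8 mm or more clear of the gate plate below (top at z 127 mm, on a black case x -89 to -31, y -51 to 57 in the engine's frame). In that frame it is at x -60 and y 32, z 148 mm at run; y 4, z 154 at half choke; y -26, z 148 at full choke
- choke (a joint): angle of the choke lever, rad, growing as the knob goes to the engine's right (-y). Three sprung notches: 0 run (green mark), 0.36 half choke (yellow), 0.76 full choke (red, end stop). Starts at run. At the knob it takes some 5 to 8 N to leave run or half choke; past a hump (0.2, 0.57) it snaps into the next notch by itself; let go before, it snaps back
- primer_top (a point): top of the amber primer bulb, a dome 27 mm across, 14 mm proud of a black collar 37 mm across on the carburettor, right of the choke; at (-58, -82, 137) mm in the engine's frame when out. Pushed straight down; the point moves with it. The carburettor spans x -81 to -35, y -107 to -57 mm, top at 118 mm
- primer (a joint): how far the bulb is pushed in, m: 0 out, 0.007 fully in, where it stops hard. Spring: 1 N at first, 6 N fully in; springs back when let go
- feeler: closed feeler gauge, grey, 95 x 16 x 12 mm, lying on the front edge of the engine's board; origin: centre of its underside. A bystander: leave it alone
- bolt_short: loose steel bolt standing on its head on the rear right corner of the engine's board, 16 x 19 x 52 mm; origin: centre of its foot. A bystander: leave it alone
- paste_tin: small green tin with a grey lid, 57 mm across, 37 mm high, behind the engine; origin: centre of its underside. A bystander: leave it alone
- tappet_0: steel bucket tappet, 31 mm across, 25 mm high; origin: centre of its underside. A bystander: leave it alone
- tappet_1: a second bucket tappet, the same size; origin: centre of its underside. A bystander: leave it alone
- valve_0: dark engine valve lying on the bench, 106 mm long, head 33 mm across; origin: on the bench, under its middle. A bystander: leave it alone
- valve_1: pale engine valve lying on the bench, 106 mm long, head 33 mm across; origin: on the bench, under its middle. A bystander: leave it alone
- driver_red: screwdriver with a red handle, 241 x 27 mm, lying behind the cylinder head; origin: on the bench, under its middle. A bystander: leave it alone
- spanner_2: combination spanner, 211 x 36 x 5 mm, lying along the front edge of the bench before the engine; origin: on the bench, under its middle. A bystander: leave it alone

How it is judged:
By the outcome, as a careful person would: the job done as asked, in the order asked, and still so for the second after the job is handed in, with the robot touching nothing.
It also fails if it takes over 48 s, if anything falls off the work surface, if the arm or the gripper's body presses on something with over 40 N, if the wrist force passes 120 N, or if a joint passes its speed limit or range.

### The arm

A 6-joint arm with a two-finger parallel gripper is mounted at the origin on a cart in front of the work surface, level with it; the furniture and walls round the work are solid. World frame = base frame: x ahead of the robot, y to its left, z up, the work surface at z = 0. Lengths are in m, angles in degrees, forces in N, time in s.
With the tool pointing down it reaches from about 0.3 to 0.75 m from the base axis. Payload 8.5 kg.
Tool frame: the origin (TCP) lies on the centre line of the jaws, within the pads' length; the fingertips stand 25 mm ahead of it and the grasp point (between the pads) lies 6 mm ahead of it; z points along the fingers, y is the line along which they close (so a half turn about z gives the same grasp; the last joint's range is limited). The gripper opens to 85 mm and grips with 20 to 120 N. Pads are 22 mm wide; open, the fingers measure 114 mm over their backs; the gripper's body (76 mm by 85 mm) begins 54 mm behind the grasp point. The pads swing forward as they close: fully open they stand 13 mm farther back than shut.
Start: joints at [61.117, 21.807, 74.336, -0, 83.858, -12.336], TCP at [0.157, 0.527, 0.256] pointing down, gripper open.
Joint ranges: [-178.18, 178.18], [-50.72, 133.34], [12.68, 142.11], [-81.47, 261.47], [9.98, 163.14], [-165.26, 165.26]. Speed limits (degrees/s): [136.94, 136.94, 180, 180, 180, 180].

### API

Orientations are given as a 3x3 rotation matrix whose columns are the frame's x, y, z axes.
In Python, from rig import telemetry, optics, env gives the robot as it stands.
- The arm moves only by the tool send_rows, never from a script. Its argument "deltas" is a list that holds one entry, the list of rows, each a list of 7 numbers: the shift along the tool's x, y, z in m, then the turn, a rotation vector about the tool's x, y, z in rad, then the opening, from -1 (shut) to 1 (fully open), so that 0 is half open. In form: [[[x, y, z, ax, ay, az, grip], ...]]. A call has 1 to 12 rows; each row shifts and turns the commanded pose from where the row before left it, along the tool's axes as they then stand; what a row does not reach is not made up. A row lasts 1/8 s, in which the tool goes at most 62.5 mm and 10.7 degrees, less where a joint would pass 70% of its speed; a pose out of reach is approached as far as the arm can. A call is refused whole if a number of a shift passes 0.0625 or a number of a turn 0.188, either way. A call with a gripper value outside its range is refused whole. The fingers move at their own pace and stop on an object; "squeeze" is the grip in N (left out, the last holds). Time passes only in rows, so rows that do not move let the fingers close. It gives the time, the measured TCP pose, the force, the opening and the grip force at its end, in the units of the state.
- telemetry.observe(): the state, without advancing time (a new reading comes with each control period).
- optics.get_image(name): name is "scene" or "top" or "wrist"; returns a dict with "image" (400x640x3 uint8, red, green, blue), "range_z" (400x640 float32, m along the optical axis (not along the pixel's ray), 0 where there is no reading), "K" (3x3 intrinsics, pixels), "k1" (the pictures are not rectified: a ray, as slopes to the right and down, at radius r is drawn at 1 + k1 r^2 times it, then the intrinsics apply), "rvec" (rotation vector, rad) and "tvec" (3), from world to camera coordinates, as OpenCV has them; the wrist camera has in their place "hand_eye" (4x4, takes a point from camera to tool coordinates, whose origin is the TCP and whose axes are the flange's). Camera axes: x right, y down, z forward; pixel columns grow to the right and rows downward; lengths in m; the calibration is good to about 2 mm. A picture is of the moment at which its call begins: read the wrist's pose just before it.
- env.close_job(): hands the job in; it is judged then, once.
The state is a dict: "time_s": time; "q": joint angles; "qvel": joint speeds; "joint_efforts": joint torques, N m; "position": TCP position; "tool_rot": TCP orientation; "ft_force": force on the tool from outside, world axes, zero at the start; "wrist_torque": the same for the moment, N m; "grip_width": finger opening in m; "gripper_force": force on a finger pad.
Only numpy, scipy, OpenCV 4.12 (cv2) and the standard library are available. Lean on these libraries where they do the work, as an engineer would, in place of code of your own. Each camera call takes 0.05 s, during which the arm holds its last target. There are 200 camera calls.

## Working session

There is one attempt and no reset: what is moved stays moved. The work goes in short steps, Python scripts to look and compute and a tool call to move; the robot and the scene stay as the last step left them, time stands still between calls to the robot, and variables do not carry over. Pictures are saved under pics/ and viewed, at most 10 in all, crops included, and the job is handed in when it is done.

Besides the shell and the picture viewer there is one more tool, called after "Emit:" as a command line: name --argument value ..., lists and objects as JSON in quotes. send_rows: Moves the arm, as the interface text tells. Its arguments: {"type":"object","properties":{"deltas":{"type":"array"},"squeeze":{"type":"number"}},"required":["deltas"]}

```bash
mkdir -p pics; cat > h.py <<'E'
import numpy as np, cv2
from rig import telemetry, optics, env
def grab(n):
    s=telemetry.observe(); d=optics.get_image(n); d['s']=s
    if 'hand_eye' in d:
        T=np.eye(4);T[:3,:3]=np.array(s['tool_rot']);T[:3,3]=s['position']
        d['T']=T@np.array(d['hand_eye'])
    else:
        R=cv2.Rodrigues(np.array(d['rvec'],float))[0];T=np.eye(4);T[:3,:3]=R.T;T[:3,3]=-R.T@np.array(d['tvec'],float).ravel();d['T']=T
    return d
def slopes(d,uv):
    uv=np.array(uv,float).reshape(-1,1,2)
    return cv2.undistortPoints(uv,np.array(d['K'],float),np.array([d['k1'],0,0,0.])).reshape(-1,2)
def plane(d,uv,z):
    s=slopes(d,uv);r=np.c_[s,np.ones(len(s))]@d['T'][:3,:3].T;o=d['T'][:3,3]
    return o+r*((z-o[2])/r[:,2])[:,None]
def pts(d,uv):
    uv=np.array(uv).reshape(-1,2);Z=d['range_z'][uv[:,1].astype(int),uv[:,0].astype(int)]
    s=slopes(d,uv);return (np.c_[s,np.ones(len(s))]*Z[:,None])@d['T'][:3,:3].T+d['T'][:3,3]
def save(d,n): cv2.imwrite('pics/'+n,cv2.cvtColor(d['image'],cv2.COLOR_RGB2BGR))
E
python3 - <<'E'
from h import *
for n in('top','scene'):
    d=grab(n);save(d,n+'1.png');print(d['T'].round(3))
s=d['s'];print(s['time_s'],s['position'],np.round(s['tool_rot'],3),s['grip_width'],s['ft_force'])
E
```

```text
[[-0.022 -0.988  0.151  0.335]
 [-1.     0.024  0.011  0.004]
 [-0.015 -0.151 -0.988  1.555]
 [ 0.     0.     0.     1.   ]]
[[ 0.739 -0.596  0.316  0.108]
 [-0.674 -0.653  0.346 -0.466]
 [ 0.    -0.468 -0.884  1.366]
 [ 0.     0.     0.     1.   ]]
0.05 [0.15653331 0.52699971 0.25571745] [[-0.959  0.285 -0.001]
 [ 0.285  0.959 -0.001]
 [ 0.    -0.001 -1.   ]] 0.08557329900148442 [0.18965485 0.46652656 0.01828472]
```

View pics/top1.png

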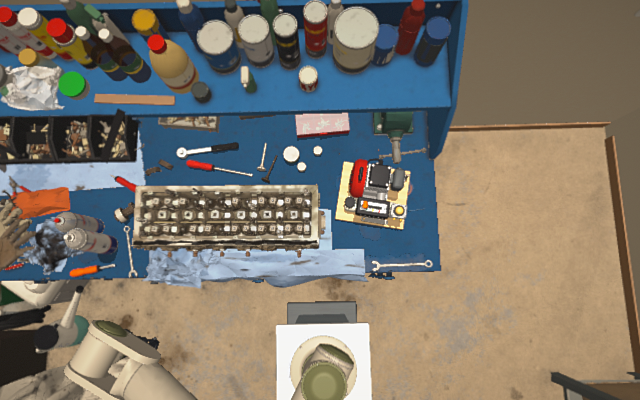

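View pics/scene1.png

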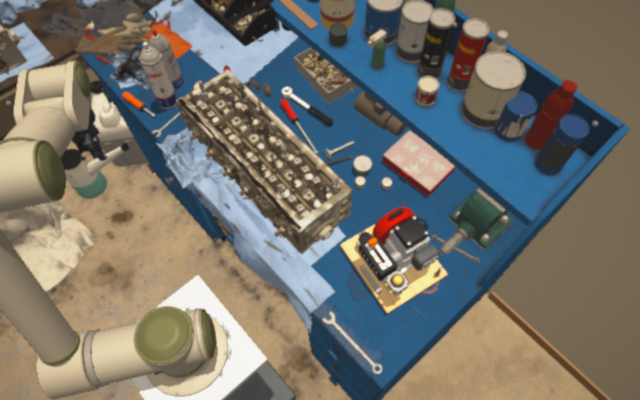

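The top view shows the engine at about (375,195), the orange knob near (363,206), and the amber bulb near (399,210). In the scene view the knob is at about (373,241) and the bulb at (397,281). I'll measure these now and enlarge the crops.

```bash
python3 - <<'E'
from h import *
a=grab('top');b=grab('scene')
A=a['image'][145:240,325:420];B=b['image'][195:320,330:455]
im=np.hstack([cv2.resize(A,(396,396),interpolation=2),cv2.resize(B,(396,396),interpolation=2)])
cv2.imwrite('pics/crop1.png',im[:,:,::-1])
def comps(d,x0,x1,y0,y1,lo,hi,nm,z):
    h=cv2.cvtColor(d['image'],cv2.COLOR_RGB2HSV);m=cv2.inRange(h,lo,hi);k=np.zeros_like(m);k[y0:y1,x0:x1]=m[y0:y1,x0:x1]
    n,_,st,c=cv2.connectedComponentsWithStats(k)
    for i in range(1,n):
        if st[i,4]>8: print(nm,st[i],c[i].round(1),'plane',plane(d,c[i],z)[0].round(4),'depth',pts(d,c[i])[0].round(4))
for n,d,r in(('top',a,(330,415,150,235)),('scene',b,(335,455,200,315))):
    comps(d,*r,(6,170,120),(16,255,255),n+' orange',.155)
    comps(d,*r,(19,120,110),(29,255,255),n+' amber',.135)
E
```

```text
top orange [362 201   6   8  23] [364.9 204.6] plane [ 0.5379 -0.1449  0.155 ] depth [ 0.5375 -0.1446  0.1577]
top amber [395 207   8   8  38] [398.7 210.3] plane [ 0.5193 -0.256   0.135 ] depth [ 0.5189 -0.2554  0.1382]
scene orange [368 237  10  11  69] [372.6 241.4] plane [ 0.5386 -0.148   0.155 ] depth [ 0.5377 -0.1487  0.1576]
scene amber [392 275  11  10  83] [397.2 279.6] plane [ 0.5176 -0.2621  0.135 ] depth [ 0.5166 -0.2626  0.138 ]
scene amber [385 283   3   4  10] [386.  284.5] plane [ 0.487  -0.2518  0.135 ] depth [ 0.4975 -0.2458  0.1008]
scene amber [388 290   5   4  14] [390.2 291.6] plane [ 0.4814 -0.2724  0.135 ] depth [ 0.4895 -0.2682  0.1084]
```

View pics/crop1.png

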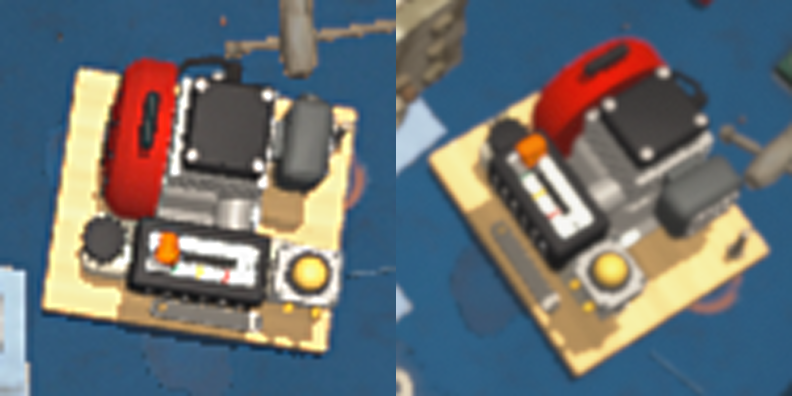

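Emit:
send_rows --deltas '[[[-0.038, -0.0414, -0.0032, 0, 0, 0, -1], [-0.038, -0.0414, -0.0032, 0, 0, 0, -1], [-0.038, -0.0414, -0.0032, 0, 0, 0, -1], [-0.038, -0.0414, -0.0032, 0, 0, 0, -1], [-0.038, -0.0414, -0.0032, 0, 0, 0, -1], [-0.038, -0.0414, -0.0032, 0, 0, 0, -1], [-0.038, -0.0414, -0.0032, 0, 0, 0, -1], [-0.038, -0.0414, -0.0032, 0, 0, 0, -1], [-0.038, -0.0414, -0.0032, 0, 0, 0, -1], [-0.038, -0.0414, -0.0032, 0, 0, 0, -1], [-0.038, -0.0414, -0.0032, 0, 0, 0, -1], [-0.038, -0.0414, -0.0032, 0, 0, 0, -1]]]' --squeeze 30

```text
time_s: 1.7
position: [0.4527, -0.0808, 0.2948]
tool_rot: [[-0.958, 0.285, 0.0], [0.285, 0.958, 0.0], [-0.0, 0.0, -1.0]]
ft_force: [0.7, 0.4, 0.1]
grip_width: 0.0
gripper_force: 0.0
```

Emit:
send_rows --deltas '[[[-0.038, -0.0414, -0.0032, 0, 0, 0, -1], [-0.038, -0.0414, -0.0032, 0, 0, 0, -1], [0, 0, 0, 0, 0, 0.184, -1], [0, 0, 0, 0, 0, 0.184, -1], [0, 0, 0, 0, 0, 0.184, -1], [0, 0, 0, 0, 0, 0.184, -1], [0, 0, 0, 0, 0, 0.184, -1], [0, 0, 0, 0, 0, 0.184, -1], [0, 0, 0, 0, 0, 0.184, -1], [0, 0, 0, 0, 0, 0.184, -1], [0, 0, 0, 0, 0, 0, -1]]]'

```text
time_s: 3.08
position: [0.5015, -0.1799, 0.301]
tool_rot: [[0.187, 0.982, -0.0], [0.982, -0.187, 0.0], [0.0, -0.0, -1.0]]
ft_force: [0.4, -0.1, -0.3]
grip_width: 0.0006
gripper_force: 0.0
```

```bash
python3 - <<'E'
from h import *
d=grab('wrist');save(d,'w1.png');s=d['s']
print(s['time_s'],s['position'],np.round(s['tool_rot'],3),s['grip_width'],s['ft_force'],np.round(s['q'],1));print(d['T'].round(3))
E
```

```text
3.075 [ 0.50149198 -0.17986022  0.30096069] [[ 0.187  0.982 -0.   ]
 [ 0.982 -0.187  0.   ]
 [ 0.    -0.    -1.   ]] 0.0005742381749817396 [ 0.43916119 -0.13527999 -0.28853028] [-32.5  18.4  72.1  -0.   89.5 -21.7]
[[ 0.983 -0.178 -0.052  0.514]
 [-0.186 -0.945 -0.269 -0.111]
 [-0.001  0.274 -0.962  0.419]
 [ 0.     0.     0.     1.   ]]
```

View pics/w1.png

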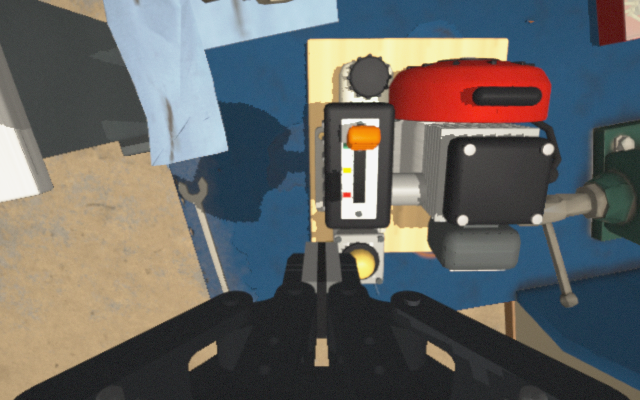

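The wrist view shows the knob at (364,137), the bulb at (363,263) partly hidden by the fingers, and the cover screws at (469,150), (548,149), (462,220) and (537,220). The engine's axes line up with the tool's.

```bash
python3 - <<'E'
from h import *
d=grab('wrist')
h=cv2.cvtColor(d['image'],cv2.COLOR_RGB2HSV)
m=cv2.inRange(h,(5,170,120),(17,255,255));m[:100]=0;m[170:]=0;m[:,:335]=0;m[:,385:]=0
k=cv2.moments(m,True);c=(k['m10']/k['m00'],k['m01']/k['m00'])
x,y,w,hh=cv2.boundingRect(m);print('knob',c,x,y,w,hh,plane(d,c,.155)[0].round(4),pts(d,c)[0].round(4))
knob=plane(d,c,.155)[0]
# cover top: cloud at height .16-.172 in cover region
v,u=np.mgrid[120:240,435:570];P=pts(d,np.c_[u.ravel(),v.ravel()])
q=P[(P[:,2]>.160)&(P[:,2]<.176)]
r=cv2.minAreaRect((q[:,:2]*1000).astype(np.float32));print('cover rect',r,np.median(q[:,2]))
m=cv2.inRange(h,(19,120,110),(29,255,255));v,u=np.nonzero(m);P=pts(d,np.c_[u,v]);ok=(P[:,2]>.125)&(P[:,2]<.142)
print('amber',ok.sum(),P[ok].min(0),P[ok].max(0))
v,u=np.mgrid[90:240,315:400];P=pts(d,np.c_[u.ravel(),v.ravel()]);q=P[(P[:,2]>.12)&(P[:,2]<.131)]
r2=cv2.minAreaRect((q[:,:2]*1000).astype(np.float32));print('case rect',r2,np.median(q[:,2]))
for yaw in(-10.3,-10.8,-11.3):
    t=np.radians(yaw);R=np.array([[np.cos(t),-np.sin(t)],[np.sin(t),np.cos(t)]])
    o=np.array(r[0])/1000-R@[.04,0]
    print(yaw,'origin',o,'knob pred',o+R@[-.06,.032],'bulb pred',o+R@[-.058,-.082],'casectr',o+R@[-.06,.003])
E
```

```text
knob (363.13819577735126, 137.65834932821497) 347 125 34 26 [ 0.5382 -0.1464  0.155 ] [ 0.5377 -0.1458  0.1598]
cover rect ((630.048095703125, -196.04922485351562), (66.0346908569336, 73.0975570678711), 79.86713409423828) 0.1683324213983618
amber 386 [ 0.51531779 -0.27138757  0.12519782] [ 0.53361387 -0.17152595  0.13859809]
case rect ((532.5961303710938, -181.05630493164062), (118.1934814453125, 57.79732131958008), 80.22010803222656) 0.12604514587665094
-10.3 origin [ 0.59069269 -0.18889714] knob pred [ 0.53738126 -0.14668468] bulb pred [ 0.51896558 -0.25920518] casectr [ 0.532196   -0.17521735]
-10.8 origin [ 0.59075661 -0.18855397] knob pred [ 0.53781557 -0.1458779 ] bulb pred [ 0.51841868 -0.25823341] casectr [ 0.53238151 -0.17436423]
-11.3 origin [ 0.59082351 -0.18821138] knob pred [ 0.53825691 -0.14507494] bulb pred [ 0.51788028 -0.2572569 ] casectr [ 0.53257447 -0.17351277]
```

Emit:
send_rows --deltas '[[[-0.0372, 0.016, 0.02, 0, 0, 0, -1], [-0.0372, 0.016, 0.02, 0, 0, 0, -1], [0, 0, 0.035, 0, 0, 0, -1], [0, 0, 0.03, 0, 0, 0, -1], [0, 0, 0.015, 0, 0, 0, -1], [0, 0, 0, 0, 0, 0, -1]]]'

```text
time_s: 3.92
position: [0.5189, -0.2589, 0.1808]
tool_rot: [[0.188, 0.982, -0.001], [0.982, -0.188, 0.001], [0.001, -0.001, -1.0]]
ft_force: [-0.9, 0.2, 1.2]
grip_width: 0.0003
gripper_force: 0.0
```

Emit:
send_rows --deltas '[[[0, 0, 0.008, 0, 0, 0, -1], [0, 0, 0.006, 0, 0, 0, -1], [0, 0, 0.004, 0, 0, 0, -1], [0, 0, 0, 0, 0, 0, -1]]]'

```text
time_s: 4.42
position: [0.5189, -0.259, 0.163]
tool_rot: [[0.189, 0.982, -0.0], [0.982, -0.189, 0.0], [0.0, -0.0, -1.0]]
ft_force: [-0.7, 0.3, -1.0]
grip_width: 0.0004
gripper_force: 0.0
```

```bash
python3 - <<'E'
from h import *
d=grab('wrist');save(d,'w2.png');e=grab('scene')
cv2.imwrite('pics/s2.png',cv2.resize(e['image'][200:320,330:455],(500,480),interpolation=2)[:,:,::-1])
E
```

```text
(no output)
```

View pics/s2.png

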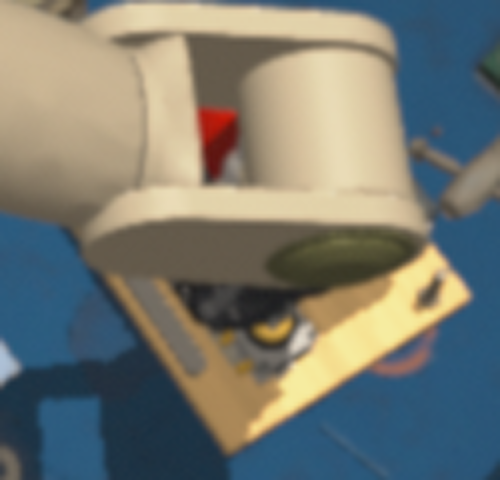

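View pics/w2.png

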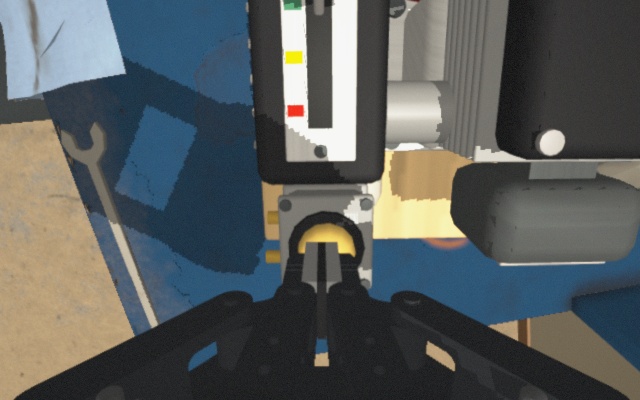

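The wrist view shows the shut tips at (322,245), centred over the bulb at about (326,240). I'll press in small steps and watch the force.

Emit:
send_rows --deltas '[[[0, 0, 0.003, 0, 0, 0, -1], [0, 0, 0.002, 0, 0, 0, -1], [0, 0, 0, 0, 0, 0, -1]]]'

```text
time_s: 4.9
position: [0.5191, -0.2592, 0.1584]
tool_rot: [[0.189, 0.982, 0.001], [0.982, -0.189, -0.001], [-0.0, 0.001, -1.0]]
ft_force: [-0.4, 0.3, 2.6]
grip_width: -0.0002
gripper_force: 1.6
```

Emit:
send_rows --deltas '[[[0, 0, 0.0015, 0, 0, 0, -1], [0, 0, 0, 0, 0, 0, -1]]]'

```text
time_s: 5.15
position: [0.5191, -0.2592, 0.1568]
tool_rot: [[0.189, 0.982, 0.001], [0.982, -0.189, -0.0], [-0.0, 0.001, -1.0]]
ft_force: [1.5, -0.5, 3.9]
grip_width: 0.0001
gripper_force: 2.1
```

Emit:
send_rows --deltas '[[[0, 0, 0.0015, 0, 0, 0, -1], [0, 0, 0, 0, 0, 0, -1]]]'

```text
time_s: 5.4
position: [0.5191, -0.2591, 0.1553]
tool_rot: [[0.189, 0.982, 0.001], [0.982, -0.189, -0.0], [-0.0, 0.001, -1.0]]
ft_force: [1.0, -1.4, 5.7]
grip_width: -0.0
gripper_force: 2.6
```

Emit:
send_rows --deltas '[[[0, 0, 0.001, 0, 0, 0, -1], [0, 0, 0, 0, 0, 0, -1]]]'

```text
time_s: 5.65
position: [0.5191, -0.2592, 0.1545]
tool_rot: [[0.189, 0.982, 0.001], [0.982, -0.189, -0.001], [-0.0, 0.001, -1.0]]
ft_force: [1.2, -0.5, 6.0]
grip_width: -0.0
gripper_force: 3.3
```

Emit:
send_rows --deltas '[[[0, 0, 0.0007, 0, 0, 0, -1], [0, 0, 0, 0, 0, 0, -1]]]'

```text
time_s: 5.9
position: [0.5192, -0.2592, 0.1544]
tool_rot: [[0.189, 0.982, 0.001], [0.982, -0.189, -0.001], [-0.001, 0.001, -1.0]]
ft_force: [-0.1, 0.3, 10.8]
grip_width: 0.0003
gripper_force: 5.2
```

The bulb is on its hard stop: the force jumped with no further travel. I'll release it fully and repeat the same stroke.

Emit:
send_rows --deltas '[[[0, 0, -0.006, 0, 0, 0, -1], [0, 0, -0.012, 0, 0, 0, -1], [0, 0, 0, 0, 0, 0, -1], [0, 0, 0, 0, 0, 0, -1], [0, 0, 0, 0, 0, 0, -1], [0, 0, 0, 0, 0, 0, -1]]]'

```text
time_s: 6.65
position: [0.5188, -0.2589, 0.1711]
tool_rot: [[0.189, 0.982, -0.001], [0.982, -0.189, 0.0], [0.0, -0.001, -1.0]]
ft_force: [-0.7, -0.1, 0.7]
grip_width: 0.0001
gripper_force: 0.0
```

Emit:
send_rows --deltas '[[[0, 0, 0.006, 0, 0, 0, -1], [0, 0, 0.004, 0, 0, 0, -1], [0, 0, 0.003, 0, 0, 0, -1], [0, 0, 0.003, 0, 0, 0, -1], [0, 0, 0.001, 0, 0, 0, -1], [0, 0, 0.001, 0, 0, 0, -1], [0, 0, 0, 0, 0, 0, -1], [0, 0, 0, 0, 0, 0, -1]]]'

```text
time_s: 7.65
position: [0.5189, -0.259, 0.1544]
tool_rot: [[0.189, 0.982, 0.001], [0.982, -0.189, -0.001], [-0.001, 0.001, -1.0]]
ft_force: [-2.3, 2.6, 9.9]
grip_width: 0.0001
gripper_force: 4.8
```

Emit:
send_rows --deltas '[[[0, 0, -0.01, 0, 0, 0, -1], [0, 0, -0.03, 0, 0, 0, -1], [0, 0, -0.04, 0, 0, 0, -1], [0.0359, -0.0014, 0, 0, 0, 0, -1], [0.0359, -0.0014, 0, 0, 0, 0, -1], [0.0359, -0.0013, 0, 0, 0, 0, -1], [0.0359, -0.0013, 0, 0, 0, 0, -1], [0, 0, 0, 0, 0, 0, -1]]]'

```text
time_s: 8.65
position: [0.5409, -0.1151, 0.2336]
tool_rot: [[0.186, 0.983, 0.0], [0.983, -0.186, 0.0], [0.0, 0.0, -1.0]]
ft_force: [-0.1, -0.4, -0.3]
grip_width: 0.0003
gripper_force: 0.0
```

```bash
python3 - <<'E'
from h import *
d=grab('wrist');save(d,'w3.png')
E
```

```text
(no output)
```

View pics/w3.png

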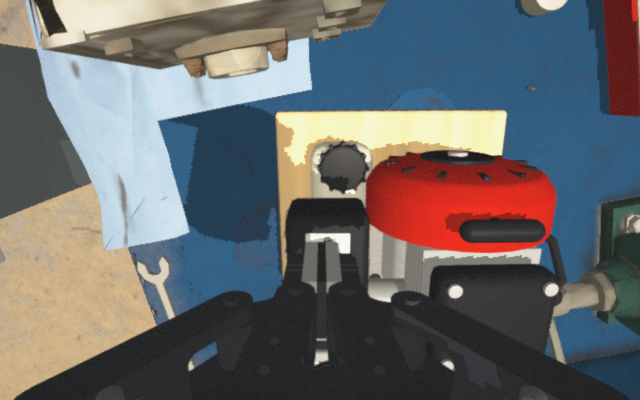

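The tips at (322,245) are over the left end of the case (287–367, 200–270). The cap at (343,167) and the red housing (from column 367) are both clear. I'll descend.

Emit:
send_rows --deltas '[[[0, 0, 0.025, 0, 0, 0, -1], [0, 0, 0.02, 0, 0, 0, -1], [0, 0, 0.014, 0, 0, 0, -1], [0, 0, 0.01, 0, 0, 0, -1], [0, 0, 0, 0, 0, 0, -1]]]'

```text
time_s: 9.32
position: [0.5406, -0.1172, 0.164]
tool_rot: [[0.189, 0.982, -0.001], [0.982, -0.189, 0.0], [0.0, -0.001, -1.0]]
ft_force: [-0.0, 0.2, 0.2]
grip_width: -0.0
gripper_force: 0.0
```

Emit:
send_rows --deltas '[[[-0.005, 0, 0, 0, 0, 0, -1], [-0.005, 0, 0, 0, 0, 0, -1], [-0.003, 0, 0, 0, 0, 0, -1], [0, 0, 0, 0, 0, 0, -1]]]'

```text
time_s: 9.82
position: [0.5385, -0.1296, 0.165]
tool_rot: [[0.189, 0.982, 0.001], [0.982, -0.189, 0.0], [0.001, 0.001, -1.0]]
ft_force: [0.7, 4.0, 3.3]
grip_width: -0.0004
gripper_force: 2.2
```

Emit:
send_rows --deltas '[[[-0.003, 0, 0, 0, 0, 0, -1], [-0.003, 0, 0, 0, 0, 0, -1], [-0.002, 0, 0, 0, 0, 0, -1], [0, 0, 0, 0, 0, 0, -1]]]'

```text
time_s: 10.32
position: [0.5366, -0.138, 0.1642]
tool_rot: [[0.189, 0.982, -0.001], [0.982, -0.189, -0.0], [-0.0, -0.0, -1.0]]
ft_force: [0.2, 1.0, -0.2]
grip_width: -0.0001
gripper_force: 0.4
```

Emit:
send_rows --deltas '[[[-0.003, 0, 0, 0, 0, 0, -1], [-0.003, 0, 0, 0, 0, 0, -1], [-0.002, 0, 0, 0, 0, 0, -1], [0, 0, 0, 0, 0, 0, -1]]]'

```text
time_s: 10.82
position: [0.5352, -0.1457, 0.1644]
tool_rot: [[0.189, 0.982, -0.0], [0.982, -0.189, -0.0], [-0.0, -0.0, -1.0]]
ft_force: [0.3, -0.6, 0.2]
grip_width: -0.0001
gripper_force: 0.0
```

Emit:
send_rows --deltas '[[[-0.003, 0, 0, 0, 0, 0, -1], [-0.003, 0, 0, 0, 0, 0, -1], [-0.003, 0, 0, 0, 0, 0, -1], [0, 0, 0, 0, 0, 0, -1]]]'

```text
time_s: 11.32
position: [0.5335, -0.1545, 0.1644]
tool_rot: [[0.189, 0.982, -0.0], [0.982, -0.189, -0.0], [-0.0, -0.0, -1.0]]
ft_force: [0.7, 0.3, -1.5]
grip_width: -0.0001
gripper_force: 0.0
```

Emit:
send_rows --deltas '[[[-0.003, 0, 0, 0, 0, 0, -1], [-0.003, 0, 0, 0, 0, 0, -1], [0, 0, 0, 0, 0, 0, -1]]]'

```text
time_s: 11.7
position: [0.5325, -0.16, 0.1646]
tool_rot: [[0.189, 0.982, 0.0], [0.982, -0.189, 0.0], [0.001, 0.0, -1.0]]
ft_force: [0.7, 3.0, 3.1]
grip_width: 0.0
gripper_force: 1.9
```

It has snapped into half choke and the tip has met the knob again, so I'll keep pushing.

Emit:
send_rows --deltas '[[[-0.003, 0, 0, 0, 0, 0, -1], [-0.003, 0, 0, 0, 0, 0, -1], [-0.003, 0, 0, 0, 0, 0, -1], [0, 0, 0, 0, 0, 0, -1]]]'

```text
time_s: 12.2
position: [0.5305, -0.1696, 0.1642]
tool_rot: [[0.189, 0.982, -0.001], [0.982, -0.189, -0.001], [-0.001, -0.001, -1.0]]
ft_force: [-0.1, -0.4, -0.1]
grip_width: -0.0
gripper_force: 0.0
```

Emit:
send_rows --deltas '[[[-0.003, 0, 0, 0, 0, 0, -1], [-0.003, 0, 0, 0, 0, 0, -1], [-0.002, 0, 0, 0, 0, 0, -1], [0, 0, 0, 0, 0, 0, -1]]]'

```text
time_s: 12.7
position: [0.5292, -0.1771, 0.1644]
tool_rot: [[0.189, 0.982, -0.0], [0.982, -0.189, -0.0], [-0.0, -0.0, -1.0]]
ft_force: [-0.3, 0.3, -0.1]
grip_width: 0.0001
gripper_force: 0.0
```

Emit:
send_rows --deltas '[[[-0.003, 0, 0, 0, 0, 0, -1], [-0.002, 0, 0, 0, 0, 0, -1], [-0.002, 0, 0, 0, 0, 0, -1], [0, 0, 0, 0, 0, 0, -1]]]'

```text
time_s: 13.2
position: [0.5279, -0.1839, 0.1644]
tool_rot: [[0.189, 0.982, 0.0], [0.982, -0.189, -0.0], [-0.0, 0.0, -1.0]]
ft_force: [0.7, -0.1, 0.5]
grip_width: -0.0003
gripper_force: 0.0
```

There is no contact force, so it seems to have snapped on to full choke. I'll back off, lift and look.

Emit:
send_rows --deltas '[[[0.008, 0, 0, 0, 0, 0, -1], [0.004, 0, -0.02, 0, 0, 0, -1], [0, 0, -0.04, 0, 0, 0, -1], [0, 0, -0.05, 0, 0, 0, -1], [-0.05, 0, -0.03, 0, 0, 0, -1], [-0.05, 0, 0, 0, 0, 0, -1], [-0.04, 0, 0, 0, 0, 0, -1], [0, 0, 0, 0, 0, 0, -1]]]'

```text
time_s: 14.2
position: [0.5032, -0.3112, 0.3038]
tool_rot: [[0.192, 0.981, -0.001], [0.981, -0.192, 0.0], [0.0, -0.001, -1.0]]
ft_force: [0.3, -0.3, -0.2]
grip_width: 0.0002
gripper_force: 0.0
```

```bash
python3 - <<'E'
from h import *
d=grab('wrist');save(d,'w4.png')
h=cv2.cvtColor(d['image'],cv2.COLOR_RGB2HSV)
m=cv2.inRange(h,(5,170,120),(17,255,255));n,_,st,c=cv2.connectedComponentsWithStats(m)
t=np.radians(-10.2);R=np.array([[np.cos(t),-np.sin(t)],[np.sin(t),np.cos(t)]])
for i in range(1,n):
    if st[i,4]>200: p=plane(d,c[i],.155)[0];print(st[i],p,'engine',(p[:2]-[.5907,-.1889])@R)
v,u=np.mgrid[0:240:2,380:640:2];P=pts(d,np.c_[u.ravel(),v.ravel()]);q=P[(P[:,2]>.163)&(P[:,2]<.172)&(P[:,1]<-.15)]
print(cv2.minAreaRect((q[:,:2]*1000).astype(np.float32)))
E
```

```text
[311  24  34  28 544] [ 0.52677373 -0.20564486  0.155     ] engine [-0.0599507  -0.02780059]
((626.7190551757812, -215.5973358154297), (25.685840606689453, 72.47184753417969), 79.86183166503906)
```

View pics/w4.png

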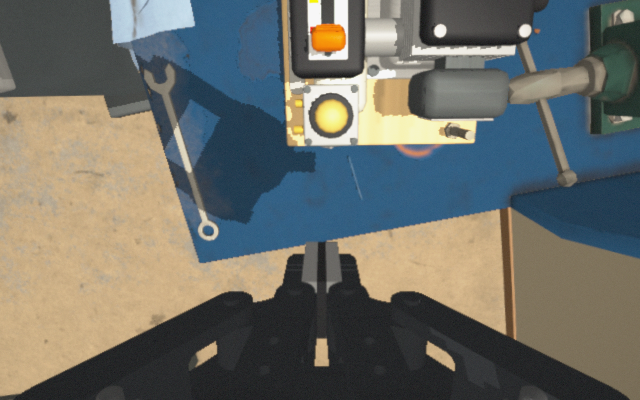

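The wrist view puts the knob at (328,38), past the yellow mark. That is engine-frame (-60,-28) mm, which matches full choke. The bulb at (331,116) is out, the bolt is still standing, and the engine hasn't moved.

```bash
python3 -c "
from rig import env;print(env.close_job())"
```

```text
the job is handed in; nothing more can be done
None
```

I primed the engine with two full pushes of the bulb, then moved the choke lever through half choke to the full-choke stop. The last picture puts the knob within 2 mm of its full-choke position and shows the bulb out, and I handed the job in at about 14 s with the arm clear of everything.

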